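# Test the bench safety breaker

### The arm

A 7-joint arm with a two-finger parallel gripper is mounted at the origin on a cart in front of the work surface, level with it; the furniture and walls round the work are solid. World frame = base frame: x ahead of the robot, y to its left, z up, the work surface at z = 0. Lengths are in m, angles in rad, forces in N, time in s.
With the tool pointing down it reaches from about 0.4 to 0.85 m from the base axis. Payload 10.4 kg.
Tool frame: the origin (TCP) lies at the very end of the fingers, on their centre line; the grasp point (between the pads) lies 19 mm behind it; z points along the fingers, y is the line along which they close (so a half turn about z gives the same grasp; the last joint's range is limited). The gripper opens to 85 mm and grips with 20 to 120 N. Pads are 22 mm wide; open, the fingers measure 114 mm over their backs; the gripper's body (76 mm by 85 mm) begins 54 mm behind the grasp point. The pads swing forward as they close: fully open they stand 13 mm farther back than shut.
Start: joints at [1.309, 0.332, -0.065, 1.46, 0.022, 1.35, -0.088], TCP at [0.148, -0.607, 0.231] pointing down, gripper open.
Joint ranges: [-2.6, 2.6], [-0.5, 2.12], [-1.47, 1.34], [0.16, 2.42], [-1.27, 4.41], [0.06, 2.06], [-2.6, 2.6]. Speed limits (rad/s): [2.22, 2.22, 2.79, 2.79, 3.14, 3.14, 3.14].

### API

Orientations are given as a rotation vector (axis times angle).
In Python, from rig import * gives the robot as it stands. The module is installed in compiled form; this text tells all that it offers.
- The arm moves only by the tool move_arm, never from a script. Its argument "plan" is a list that holds one entry, the list of rows, each a list of 7 numbers: the turn, a rotation vector about the tool's x, y, z in units of 6 degrees (1.0 is 6 degrees), then the shift along the tool's x, y, z in units of 25 mm (1.0 is 25 mm), then the opening, from 0 (shut) to 1 (fully open). A call has 1 to 12 rows; each row is the pose to reach, as a shift and turn from the pose commanded when the call began, along the tool's axes at that moment; what a row does not reach only later rows make up. A row lasts 1/10 s, in which the tool goes at most 50 mm and 8.59 degrees, less where a joint would pass 70% of its speed; a pose out of reach is approached as far as the arm can. A call with a gripper value outside its range is refused whole. The fingers move at their own pace and stop on an object; "newtons" is the grip in N (left out, the last holds). Time passes only in rows, so rows that repeat a pose let the fingers close. It gives the time, the measured TCP pose, the force, the opening and the grip force at its end, in the units of the state.
- sense(): the state, without advancing time (a new reading comes with each control period).
- snapshot(name): name is "scene" or "side" or "wrist"; returns a dict with "img" (400x640x3 uint8, red, green, blue), "mtx" (3x3 intrinsics, pixels), "cam_to_world" (4x4, takes a point from camera to world coordinates). Camera axes: x right, y up, looking along -z (the intrinsics and any distortion apply to the point x, -y, -z); pixel columns grow to the right and rows downward; lengths in m; the calibration is good to about 2 mm. A picture is of the moment at which its call begins. There is no depth.
- finish_job(): hands the job in; it is judged then, once.
The state is a dict: "t": time; "qpos": joint angles; "joint_vel": joint speeds; "tau": joint torques, N m; "tcp_pos": TCP position; "eef_rot": TCP orientation; "force": force on the tool from outside, world axes, zero at the start; "ft_torque": the same for the moment, N m; "grip_width": opening from 0.0 (shut) to 1.0 (fully open); "grasp_force": force on a finger pad.
Only numpy, scipy, OpenCV 4.12 (cv2) and the standard library are available. Lean on these libraries where they do the work, as an engineer would, in place of code of your own. Each camera call takes 0.05 s, during which the arm holds its last target. There are 200 camera calls.

### The job

Test the safety breaker on the workbench: press its yellow test button so that the red-knobbed lever drops by itself, then lift the lever fully back up until it latches and stays up on its own. Only after that, close the orange guard flap fully down over the button. Leave the ink tin and the wooden baren beside it where they are.

Things in the scene. Friction and masses are not known exactly. Their poses are not given: they have to be found in the camera images.
- breaker: Grey bench breaker, a box 100 (x) x 140 (y) x 66 mm high, screwed to the bench; cannot be moved. Origin: centre of its underside; -x is its front (towards the robot), +y its left seen from the robot, z up. The lever stands in a slot at the front right of it (y = -32 mm), the yellow button on the left half of its top under the orange flap. The black slot floor below the dropped lever is 37 mm high.
- lever_hinge (a point): Fixed point on the lever's hinge axis, 32 mm in front of the box's centre, at y = -32 mm, 58 mm above the bench; axes as the breaker's. The lever turns about this point's y axis.
- lever_knob (a point): Centre of the red knob at the lever's end, 80 mm from the hinge: a cylinder of 24 mm diameter lying along the breaker's y, 26 mm long, with flat ends that can be pinched from above (fingers closing along the breaker's y) and that turn between the fingers as the lever swings. The shaft is a 12 mm rod. Latched it stands at about 135 mm height; dropped, at about 66 mm, 79 mm in front of the hinge.
- test_lever (a joint): Lever angle, rad. 0 = up and held by its catch (leaning 15 degrees towards the front); grows as it drops towards the robot; 1.2 = fully dropped, 6 degrees above level. A spring pulls it down. To latch it, it must be raised past 0, to about -0.1 (stop at -0.16); let go, it settles back to about 0 to 0.02. Lifting takes some 2 to 5 N at the knob.
- button_top (a point): Centre of the top face of the yellow round test button, 32 mm diameter, 80 mm above the bench at rest. It is pressed straight down.
- test_button (a joint): Button travel, m: 0 = out, 0.008 = fully in (about 5 N). The lever is released at about 0.006. It springs out again, and dips by itself while the lever is being latched.
- flap_hinge (a point): Fixed point on the flap's hinge axis, behind the button, 88 mm above the bench; axes as the breaker's. The flap turns about this point's y axis.
- flap_edge (a point): Middle of the flap's free edge, 66 mm from the hinge. The flap is an orange plate 66 x 58 x 4 mm with 12 mm skirts that point down when closed; closed, its top is level, 92 mm above the bench.
- guard_flap (a joint): Flap angle, rad: 0 = closed flat over the button, about 1.57 = upright, 2.0 = leaning back as far as it goes. A stiff hinge: it stays where it is left.
- ink_tin: Black-and-silver tin of ink, 60 mm diameter, 38 mm high, beside the breaker; origin at the centre of its underside. Must stay.
- baren: Wooden baren (printing pad with a knob), 68 mm diameter, 44 mm high, beside the breaker; origin at the centre of its underside. Must stay.
There are look-alikes about, which are no part of the job. What is shaped like the breaker but green or purple is not meant.

How it is judged:
By the outcome, as a careful person would: the job done as asked, in the order asked, and still so for the second after the job is handed in, with the robot touching nothing.
It also fails if it takes over 56 s, if anything falls off the work surface, if the arm or the gripper's body presses on something with over 40 N, if the wrist force passes 120 N, or if a joint passes its speed limit or range.

## Working session

There is one attempt and no reset: what is moved stays moved. The work goes in short steps, Python scripts to look and compute and a tool call to move; the robot and the scene stay as the last step left them, time stands still between calls to the robot, and variables do not carry over. Pictures are saved under pics/ and viewed, at most 10 in all, crops included, and the job is handed in when it is done.

Besides the shell and the picture viewer there is one more tool, called after "Emit:" by a JSON object that holds its "method" and its "body". move_arm: Moves the arm, as the interface text tells. Its arguments: {"type":"object","properties":{"plan":{"type":"array","items":{"type":"array","items":{"type":"array","items":{"type":"number"}}}},"newtons":{"type":"number"}},"required":["plan"]}

```bash
mkdir -p pics
python3 - <<'E'
from rig import *
import cv2,numpy as np,json
s=sense();print({k:np.round(v,3).tolist() for k,v in s.items()})
for n in("scene","side"):
    d=snapshot(n);cv2.imwrite(f"pics/{n}0.png",d["img"][:,:,::-1]);np.savez(f"{n}0.npz",**d);print(n,d["mtx"].round(1).tolist(),d["cam_to_world"].round(3).tolist(),[k for k in d])
E
```

```text
{'t': 0.0, 'qpos': [1.309, 0.333, -0.065, 1.461, 0.022, 1.35, -0.088], 'joint_vel': [-0.002, -0.002, -0.003, -0.001, -0.001, -0.001, 0.0], 'tau': [0.0, -62.546, 0.049, -39.161, 0.016, 0.01, -0.0], 'tcp_pos': [0.148, -0.607, 0.231], 'eef_rot': [-3.118, -0.374, 0.0], 'force': [0.833, 0.065, -0.285], 'ft_torque': [0.007, 0.013, 0.023], 'grasp_force': 0.0, 'grip_width': 0.997}
scene [[408.3, 0.0, 325.8], [0.0, 408.3, 202.1], [0.0, 0.0, 1.0]] [[0.881, 0.354, -0.314, 0.206], [-0.473, 0.647, -0.599, -0.51], [-0.009, 0.676, 0.737, 0.887], [0.0, 0.0, 0.0, 1.0]] ['img', 'mtx', 'cam_to_world']
side [[503.2, 0.0, 317.8], [0.0, 503.2, 206.1], [0.0, 0.0, 1.0]] [[-0.886, 0.2, -0.419, 0.11], [-0.464, -0.329, 0.823, 1.025], [0.026, 0.923, 0.384, 0.498], [0.0, 0.0, 0.0, 1.0]] ['img', 'mtx', 'cam_to_world']
```

View pics/scene0.png

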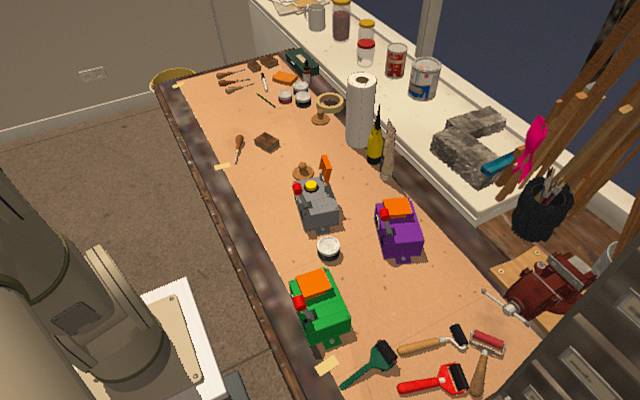

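View pics/side0.png

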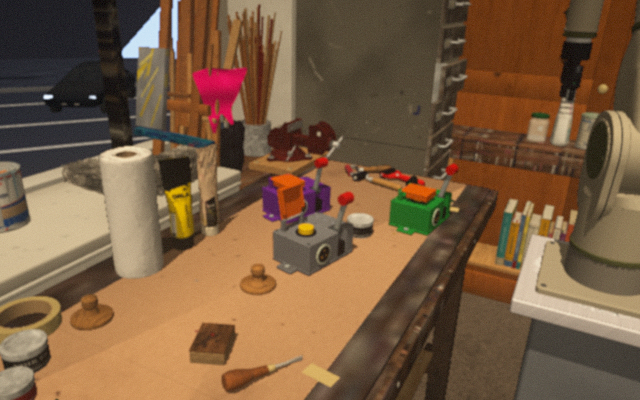

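The grey breaker is at about (319,205) in the scene view, with its button at (312,186), knob at (297,188) and flap at (326,168). In the side view the button is at (306,230), the knob at (345,199) and the flap at (290,197). I'll fit the pose from the colour centroids.

```bash
cat > h.py <<'E'
import numpy as np,cv2
from scipy.optimize import least_squares
def proj(d,P):
    C=d["cam_to_world"];p=(np.atleast_2d(P)-C[:3,3])@C[:3,:3]
    q=p*[1,-1,-1]; q=q@d["mtx"].T
    return q[:,:2]/q[:,2:]
def ray(d,uv,z):
    C=d["cam_to_world"];v=np.linalg.inv(d["mtx"])@[uv[0],uv[1],1]
    v=C[:3,:3]@(v*[1,-1,-1]);o=C[:3,3];return o+v*(z-o[2])/v[2]
def blob(img,seed,col,r=14):
    h=cv2.cvtColor(img,cv2.COLOR_RGB2HSV).astype(int);H,S,V=h[...,0],h[...,1],h[...,2]
    m={"y":(abs(H-27)<5)&(S>180)&(V>110),"r":((H<5)|(H>174))&(S>180)&(V>90),"o":(abs(H-12)<6)&(S>190)&(V>110)}[col]
    k=np.zeros_like(m);u,v=seed;k[v-r:v+r+1,u-r:u+r+1]=1
    n,l,st,c=cv2.connectedComponentsWithStats((m&k).astype(np.uint8))
    i=1+np.argmax(st[1:,4]);return c[i],st[i]
E
python3 - <<'E'
from h import *
D={n:dict(np.load(f"{n}0.npz")) for n in("scene","side")}
obs=[]
for n,u,c in[("scene",(312,186),"y"),("scene",(297,188),"r"),("scene",(326,168),"o"),("side",(306,230),"y"),("side",(345,199),"r"),("side",(290,197),"o")]:
    b=blob(D[n]["img"],u,c,22 if c=="o" else 12);print(n,c,b[0].round(1),b[1])
    obs.append((n,c,b[0]))
for n,c,b in obs:
    if c!="o":print(n,c,ray(D[n],b,{"y":.079,"r":.135}[c]).round(4))
def tri(c):
    o=[(n,b) for n,k,b in obs if k==c]
    r=least_squares(lambda p:np.concatenate([(proj(D[n],p)[0]-b) for n,b in o]),[.6,-.1,.1]);return r.x,r.fun
for c in"yro":
    x,f=tri(c);print(c,x.round(4),f.round(2))
for n in D:
    im=D[n]["img"];u,v=(312,190) if n=="scene" else (315,225)
    cv2.imwrite(f"pics/{n}c.png",cv2.resize(im[v-60:v+60,u-80:u+80,::-1],None,fx=5,fy=5,interpolation=2))
E
cd pics; python3 -c "
import cv2,numpy as np
a=cv2.imread('scenec.png');b=cv2.imread('sidec.png')
cv2.imwrite('c1.png',np.hstack([cv2.resize(a[:,100:700],(400,400)),cv2.resize(b[:,100:700],(400,400))]))"
```

```text
scene y [310.5 185.1] [306 181  10  10  79]
scene r [297.  188.4] [293 183   9  12  87]
scene o [325.4 167.8] [319 155  13  30 204]
side y [305.3 227.1] [300 225  12   6  55]
side r [345.6 197.9] [339 192  14  13 138]
side o [289.1 193.9] [ 272  175   33   44 1000]
scene y [0.5429 0.2237 0.079 ]
scene r [0.4836 0.1789 0.135 ]
side y [0.5389 0.2358 0.079 ]
side r [0.4792 0.1823 0.135 ]
y [0.5439 0.2272 0.0746] [-0.18  0.21 -0.16 -0.11]
r [0.4819 0.1786 0.1339] [-0.53  0.58 -0.5  -0.33]
o [0.5874 0.216  0.1323] [ 0.2  -0.28  0.2   0.16]
```

View pics/c1.png

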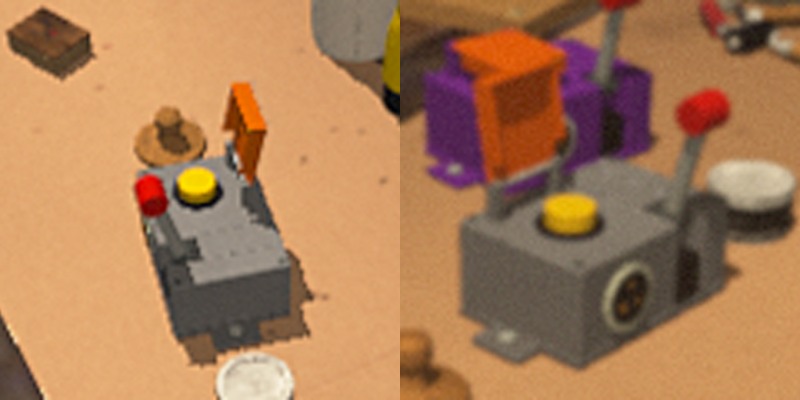

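```bash
cat > fit.py <<'E'
from h import *
D={n:dict(np.load(f"{n}0.npz")) for n in("scene","side")}
S=lambda x,y:(252+x/3.3333,130+y/3.3333)
T=lambda x,y:(255+(x-400)/3.3333,165+y/3.3333)
X,Y,Z=.05,.07,.066
K=[("scene",(X,-Y,Z),S(288,262)),("scene",(-X,-Y,Z),S(172,280)),("scene",(-X,-Y,0),S(183,343)),
("side",(X,Y,Z),T(461,222)),("side",(-X,Y,Z),T(582,262)),("side",(-X,Y,0),T(580,367)),("side",(X,Y,0),T(462,312)),
("scene",(-.0527,-.032,.135),(297,188.4)),("side",(-.0527,-.032,.135),(345.6,197.9))]
def W(p,P):
    c,s=np.cos(p[2]),np.sin(p[2]);return np.array([[c,-s,0],[s,c,0],[0,0,1]])@P+[p[0],p[1],0]
f=lambda p:np.concatenate([proj(D[n],W(p,P))[0]-q for n,P,q in K])
if __name__=="__main__":
    r=least_squares(f,[.54,.2,0],loss="soft_l1");p=r.x
    print(p.round(4),np.degrees(p[2]).round(2));print(f(p).reshape(-1,2).round(1))
    R=lambda w:W((0,0,-p[2]),np.array(w)-[p[0],p[1],0]).round(4)
    for w in([.5439,.2272,.0746],[.5429,.2237,.079],[.5389,.2358,.079],[.4819,.1786,.1339]):print(R(w))
    # flap extremes
    for n,uv in[("scene",S(262,122)),("scene",S(237,84)),("side",T(560,50))]:
        for z in(.14,.154,): print(n,z,R(ray(D[n],uv,z)))
E
python3 fit.py
```

```text
[ 0.5408  0.1972 -0.2047] -11.73
[[ 0.7  0.2]
 [-0.6  3. ]
 [-2.7 -0.4]
 [-1.4 -2.1]
 [ 0.5  1.3]
 [ 0.5  0.2]
 [-1.4  0.1]
 [ 0.   0.7]
 [-0.4 -1.2]]
[-0.003   0.03    0.0746]
[-0.0033  0.0264  0.079 ]
[-0.0097  0.0375  0.079 ]
[-0.0539 -0.0301  0.1339]
scene 0.14 [0.0533 0.0193 0.14  ]
scene 0.154 [0.0489 0.0047 0.154 ]
scene 0.14 [0.047 0.07  0.14 ]
scene 0.154 [0.0427 0.0544 0.154 ]
side 0.14 [ 0.0626 -0.0377  0.14  ]
side 0.154 [ 0.0371 -0.0079  0.154 ]
```

```bash
cat > go.py <<'E'
import sys
from rig import *
from h import *
from fit import W
from scipy.spatial.transform import Rotation as Ro
B=np.array([.5408,.1972,-.2047])
def Rt(yaw,pitch=0): # tool x along yaw, tool z down; pitch about tool y
    return Ro.from_euler("z",yaw)*Ro.from_rotvec([np.pi,0,0])*Ro.from_euler("y",pitch)
def units(p,R=None):
    s=sense();R0=Ro.from_rotvec(s["eef_rot"]);R=R or R0
    return ((R0.inv()*R).as_rotvec()/np.radians(6)).round(2).tolist()+(R0.inv().apply(np.array(p)-s["tcp_pos"])/.025).round(2).tolist()
E
python3 - <<'E'
from go import *
print(units([.45,-.25,.26],Rt(B[2])))
print(units([.47,.10,.30],Rt(B[2])))
E
```

```text
[-0.01, 0.0, 4.24, 15.12, -11.01, -1.16]
[-0.01, 0.0, 4.24, 19.21, -24.43, -2.75]
```

Emit:
{"method": "move_arm", "body": {"plan": [[[0, 0, 1.2, 3.8, -2.75, -0.3, 1], [0, 0, 2.4, 7.6, -5.5, -0.6, 1], [0, 0, 3.6, 11.3, -8.2, -0.9, 1], [0, 0, 4.24, 15.1, -11, -1.2, 1], [0, 0, 4.24, 15.1, -11, -1.2, 1], [0, 0, 4.24, 15.1, -11, -1.2, 1], [0, 0, 4.24, 15.6, -13, -1.5, 1], [0, 0, 4.24, 16.2, -15, -1.8, 1], [0, 0, 4.24, 16.8, -17, -2.1, 1], [0, 0, 4.24, 17.4, -19, -2.4, 1], [0, 0, 4.24, 18, -20.5, -2.75, 1], [0, 0, 4.24, 18.5, -22, -2.75, 1]]]}}

```text
t: 1.3
tcp_pos: [0.4387, -0.0973, 0.2846]
eef_rot: [3.125, -0.322, 0.0]
force: [0.8, 0.5, 0.8]
grip_width: 1.003
grasp_force: 0.0
```

Run:
```python
from go import *
print(units([.47,.12,.30],Rt(B[2])),sense()["tcp_pos"])
```

```text
[0.0, -0.0, -0.0, -0.55, -8.76, -0.62] [ 0.43873765 -0.09728791  0.28464096]
```

Emit:
{"method": "move_arm", "body": {"plan": [[[0, 0, 0, -0.2, -1.9, -0.2, 0], [0, 0, 0, -0.3, -3.8, -0.4, 0], [0, 0, 0, -0.4, -5.6, -0.6, 0], [0, 0, 0, -0.5, -7.4, -0.6, 0], [0, 0, 0, -0.5, -8.8, -0.6, 0], [0, 0, 0, -0.5, -8.8, -0.6, 0], [0, 0, 0, -0.5, -8.8, -0.6, 0]]]}}

```text
t: 2.0
tcp_pos: [0.4711, 0.119, 0.299]
eef_rot: [3.125, -0.319, -0.001]
force: [0.0, -0.7, -0.0]
grip_width: 0.003
grasp_force: 0.0
```

Run:
```python
from go import *
d=snapshot("wrist");np.savez("w1.npz",**d);print(sense()["tcp_pos"],sense()["grip_width"],d["mtx"].round(1).tolist(),d["cam_to_world"].round(3).tolist())
cv2.imwrite("pics/w1.png",d["img"][:,:,::-1])
```

```text
[0.471215   0.11785137 0.29904366] -0.005409553848727434 [[327.5, 0.0, 317.5], [0.0, 327.5, 198.9], [0.0, 0.0, 1.0]] [[-0.201, 0.925, 0.322, 0.553], [-0.979, -0.19, -0.066, 0.102], [0.0, -0.328, 0.945, 0.442], [0.0, 0.0, 0.0, 1.0]]
```

View pics/w1.png

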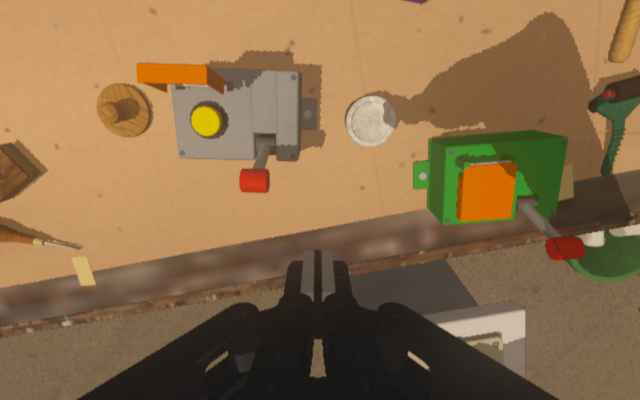

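The wrist view shows the breaker clearly. The button is at (207,121), the knob at (254,181), the right top corners at (298,71) and (299,160), and the flap is upright at (138–225, 64–90). I'll refit using these.

Run:
```python
from fit import *
import fit
D["w"]=dict(np.load("w1.npz"));im=D["w"]["img"]
by=blob(im,(207,121),"y",22);kr=blob(im,(254,181),"r",22);print(by,kr)
K[:]=[k for k in K if k[1]==(-.0527,-.032,.135)]+[("w",(-.0527,-.032,.135),kr[0])]*2+[("w",(X,-Y,Z),(298.5,71)),("w",(-X,-Y,Z),(299.5,160)),("w",(-X,Y,Z),(179,158))]
r=least_squares(f,[.54,.2,-.2],loss="soft_l1");p=r.x
print(p.round(4),np.degrees(p[2]));print(f(p).reshape(-1,2).round(1))
R=lambda w:W((0,0,-p[2]),np.array(w)-[p[0],p[1],0]).round(4)
print("btn",R(ray(D["w"],by[0],.079)))
h=cv2.cvtColor(im,cv2.COLOR_RGB2HSV)
for uv in[(138,64),(207,66),(138,83),(226,92)]:
  for z in(.152,.14,.088):print(uv,z,R(ray(D["w"],uv,z)))
cv2.imwrite("pics/w1c.png",cv2.resize(im[45:205,110:330,::-1],None,fx=3.6,fy=3.6,interpolation=2))
```

```text
Traceback (most recent call last):
  File "h.py", line 15, in blob
    i=1+np.argmax(st[1:,4]);return c[i],st[i]
        ~~~~~~~~~^^^^^^^^^^
ValueError: attempt to get argmax of an empty sequence
```

```bash
sed -i 's/abs(H-27)<5/abs(H-28)<7/' h.py
python3 - <<'E'
from fit import *
import fit
D["w"]=dict(np.load("w1.npz"));im=D["w"]["img"]
print(cv2.cvtColor(im,cv2.COLOR_RGB2HSV)[[121,181],[207,254]])
by=blob(im,(207,121),"y",22);kr=blob(im,(254,181),"r",22);print(by,kr)
K[:]=[k for k in K if k[1]==(-.0527,-.032,.135)]+[("w",(-.0527,-.032,.135),kr[0])]*2+[("w",(X,-Y,Z),(298.5,71)),("w",(-X,-Y,Z),(299.5,160)),("w",(-X,Y,Z),(179,158))]
r=least_squares(f,[.54,.2,-.2],loss="soft_l1");p=r.x
print(p.round(4),np.degrees(p[2]));print(f(p).reshape(-1,2).round(1))
R=lambda w:W((0,0,-p[2]),np.array(w)-[p[0],p[1],0]).round(4)
print("btn",R(ray(D["w"],by[0],.079)))
for uv in[(138,64),(207,66),(138,83),(226,92)]:
  for z in(.152,.14,.088):print(uv,z,R(ray(D["w"],uv,z)))
cv2.imwrite("pics/w1c.png",cv2.resize(im[45:205,110:330,::-1],None,fx=3.6,fy=3.6,interpolation=2))
E
```

```text
[[ 27 255 218]
 [  5 222 206]]Traceback (most recent call last):
  File "<stdin>", line 5, in <module>
  File "h.py", line 15, in blob
    i=1+np.argmax(st[1:,4]);return c[i],st[i]
        ~~~~~~~~~^^^^^^^^^^
    return _wrapfunc(a, 'argmax', axis=axis, out=out, **kwds)
    return bound(*args, **kwds)
ValueError: attempt to get argmax of an empty sequence
```

```bash
sed -i 's/(H<5)/(H<8)/' h.py
python3 - <<'E'
from fit import *
import fit
D["w"]=dict(np.load("w1.npz"));im=D["w"]["img"]
by=blob(im,(207,121),"y",22);kr=blob(im,(254,181),"r",22);print(by,kr)
K[:]=[k for k in K if k[1]==(-.0527,-.032,.135)]+[("w",(-.0527,-.032,.135),kr[0])]*2+[("w",(X,-Y,Z),(298.5,71)),("w",(-X,-Y,Z),(299.5,160)),("w",(-X,Y,Z),(179,158))]
r=least_squares(f,[.54,.2,-.2],loss="soft_l1");p=r.x
print(p.round(4),np.degrees(p[2]));print(f(p).reshape(-1,2).round(1))
R=lambda w:W((0,0,-p[2]),np.array(w)-[p[0],p[1],0]).round(4)
print("btn",R(ray(D["w"],by[0],.079)))
for uv in[(138,64),(207,66),(138,83),(226,92)]:
  for z in(.152,.14,.088):print(uv,z,R(ray(D["w"],uv,z)))
cv2.imwrite("pics/w1c.png",cv2.resize(im[45:205,110:330,::-1],None,fx=3.6,fy=3.6,interpolation=2))
E
```

```text
(array([205.16034985, 120.72886297]), array([191, 106,  29,  30, 686], dtype=int32)) (array([253.1928934 , 180.52961083]), array([239, 169,  29,  24, 591], dtype=int32))
[ 0.5392  0.1988 -0.2366] -13.554736589850144
[[-1.3  0.2]
 [-0.1 -0.5]
 [ 1.  -0.8]
 [ 1.  -0.8]
 [ 0.1 -0.1]
 [-2.2  2.5]
 [-1.8  0.5]]
btn [-0.0042  0.0298  0.079 ]
(138, 64) 0.152 [0.0477 0.057  0.152 ]
(138, 64) 0.14 [0.0481 0.0632 0.14  ]
(138, 64) 0.088 [0.0502 0.0896 0.088 ]
(207, 66) 0.152 [0.0481 0.0006 0.152 ]
(207, 66) 0.14 [0.0485 0.0044 0.14  ]
(207, 66) 0.088 [0.0507 0.0207 0.088 ]
(138, 83) 0.152 [0.0329 0.0592 0.152 ]
(138, 83) 0.14 [0.0328 0.0654 0.14  ]
(138, 83) 0.088 [0.0322 0.0922 0.088 ]
(226, 92) 0.152 [ 0.0282 -0.0138  0.152 ]
(226, 92) 0.14 [ 0.0279 -0.0106  0.14  ]
(226, 92) 0.088 [0.0264 0.0031 0.088 ]
```

View pics/w1c.png

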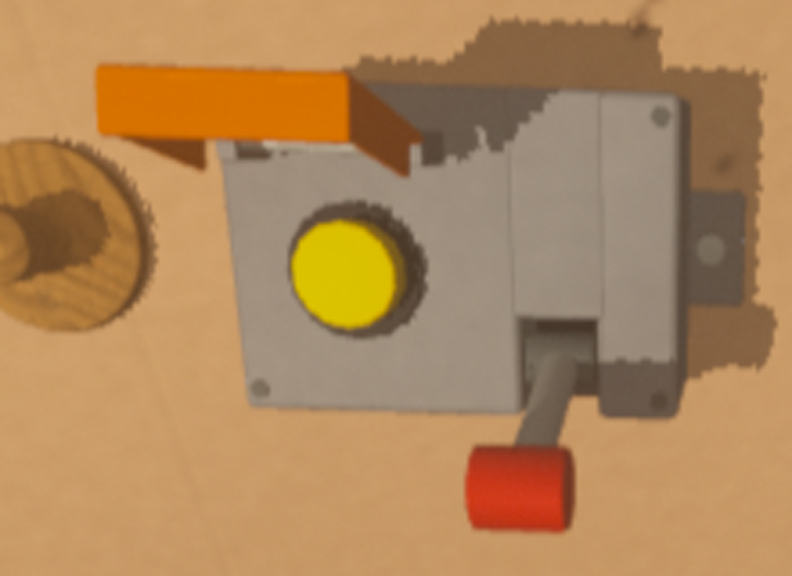

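```bash
sed -i 's/^B=.*/B=np.array([.5392,.1988,-.2335])/' go.py
python3 - <<'E'
from go import *
R=Rt(B[2],np.radians(15))
for z in(.2,.1,.08,.073,.070):print(z,units(W(B,np.array([-.008,.033,z])),R))
E
```

```text
0.2 [-0.03, 2.51, 0.27, 1.72, -5.06, 3.96]
0.1 [-0.03, 2.51, 0.27, 1.72, -5.06, 7.96]
0.08 [-0.03, 2.51, 0.27, 1.72, -5.06, 8.76]
0.073 [-0.03, 2.51, 0.27, 1.72, -5.06, 9.04]
0.07 [-0.03, 2.51, 0.27, 1.72, -5.06, 9.16]
```

Emit:
{"method": "move_arm", "body": {"plan": [[[0, 0.8, 0.1, 0.6, -1.7, 1.3, 0], [0, 1.7, 0.2, 1.2, -3.4, 2.6, 0], [0, 2.5, 0.27, 1.7, -5.05, 3.9, 0], [0, 2.5, 0.27, 1.7, -5.05, 5.5, 0], [0, 2.5, 0.27, 1.7, -5.05, 7, 0], [0, 2.5, 0.27, 1.7, -5.05, 7.8, 0], [0, 2.5, 0.27, 1.7, -5.05, 8.1, 0], [0, 2.5, 0.27, 1.7, -5.05, 8.1, 0]]]}}

```text
t: 2.85
tcp_pos: [0.537, 0.2314, 0.0937]
eef_rot: [3.063, -0.36, 0.399]
force: [-0.3, -0.3, -0.3]
grip_width: 0.001
grasp_force: 0.0
```

Run:
```python
from go import *
s=sense();R=Rt(B[2],np.radians(15))
print(W((0,0,-B[2]),np.array(s["tcp_pos"])-[B[0],B[1],0]),s["force"])
for z in(.085,.074,.071):print(z,units(W(B,np.array([-.008,.033,z])),R))
d=snapshot("wrist");cv2.imwrite("pics/w2.png",d["img"][:,:,::-1])
```

```text
[-0.00967854  0.03122478  0.09367287] [-0.34360804 -0.27654209 -0.2586781 ]
0.085 [0.01, 0.03, 0.0, -0.02, -0.07, 0.35]
0.074 [0.01, 0.03, 0.0, -0.14, -0.07, 0.78]
0.071 [0.01, 0.03, 0.0, -0.17, -0.07, 0.89]
```

View pics/w2.png

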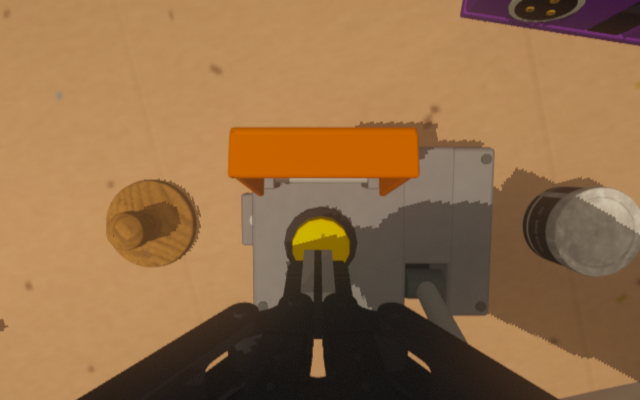

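The fingertips are over the front half of the button, tip at (318,252), and the breaker edges line up with the image. I'll press now.

Emit:
{"method": "move_arm", "body": {"plan": [[[0, 0, 0, -0.02, -0.07, 0.35, 0], [0, 0, 0, -0.08, -0.07, 0.55, 0], [0, 0, 0, -0.12, -0.07, 0.7, 0], [0, 0, 0, -0.15, -0.07, 0.83, 0], [0, 0, 0, -0.18, -0.07, 0.93, 0], [0, 0, 0, -0.18, -0.07, 0.95, 0], [0, 0, 0, -0.18, -0.07, 0.95, 0]]]}}

```text
t: 3.6
tcp_pos: [0.5415, 0.2345, 0.0738]
eef_rot: [3.067, -0.361, 0.406]
force: [-2.6, -3.0, 8.9]
grip_width: 0.002
grasp_force: 4.5
```

Run:
```python
from go import *
s=sense();print(s["tcp_pos"],s["force"])
d=snapshot("scene");b=blob(d["img"],(297,188),"r",20);print(b)
print(units(np.array(s["tcp_pos"])+[0,0,.13]))
Q=(0,)
def hp(a): # lever angle -> knob in breaker frame
    t=np.radians(15)+a;return np.array([-.032-.08*np.sin(t),-.032,.058+.08*np.cos(t)])
for a in(0,.5,1.2):print(a,proj(d,W(B,hp(a))))
```

```text
[0.54151635 0.23451197 0.07382086] [-2.57583324 -2.99678022  8.85882247]
(array([278.4, 206.6]), array([277, 205,   4,   4,  15], dtype=int32))
[0.0, 0.0, 0.0, 1.35, -0.02, -5.02]
0 [[295.71200883 188.53748233]]
0.5 [[283.18434763 196.26530361]]
1.2 [[275.82583729 210.60863279]]
```

The lever has dropped. I'll retract straight up.

Emit:
{"method": "move_arm", "body": {"plan": [[[0, 0, 0, 0.35, 0, -1.3, 0], [0, 0, 0, 0.75, 0, -2.8, 0], [0, 0, 0, 1.1, 0, -4.2, 0], [0, 0, 0, 1.35, 0, -5, 0], [0, 0, 0, 1.35, 0, -5, 0]]]}}

```text
t: 4.15
tcp_pos: [0.5424, 0.2352, 0.206]
eef_rot: [3.07, -0.361, 0.412]
force: [1.0, -1.3, 0.0]
grip_width: 0.001
grasp_force: 0.0
```

```bash
cat >> go.py <<'E'
def hp(a):
    t=np.radians(15)+a;return np.array([-.032-.08*np.sin(t),-.032,.058+.08*np.cos(t)])
E
python3 - <<'E'
from go import *
R=Rt(B[2])
d=snapshot("scene");b=blob(d["img"],(277,208),"r",20);print(b,proj(d,W(B,hp(1.2))))
w=snapshot("side");b=blob(w["img"],(360,220),"r",30);print(b,proj(w,W(B,hp(1.2))))
k=W(B,hp(1.2))
for z in(.15,.10,.049):print(z,units([k[0],k[1],z],R))
E
```

```text
(array([277.04819277, 210.18072289]), array([273, 205,   9,  12,  83], dtype=int32)) [[275.82583729 210.60863279]]
(array([367.5       , 237.83522727]), array([359, 231,  18,  15, 176], dtype=int32)) [[367.58513879 237.80626772]]
0.15 [-0.04, -2.5, -0.0, -4.59, 2.68, 0.92]
0.1 [-0.04, -2.5, -0.0, -5.11, 2.69, 2.85]
0.049 [-0.04, -2.5, -0.0, -5.64, 2.7, 4.82]
```

Emit:
{"method": "move_arm", "body": {"plan": [[[0, -0.8, 0, -1.5, 0.9, 0.3, 0.6], [0, -1.6, 0, -3, 1.8, 0.6, 0.6], [0, -2.5, 0, -4.6, 2.68, 0.9, 0.6], [0, -2.5, 0, -4.6, 2.68, 0.9, 0.6], [0, -2.5, 0, -4.9, 2.68, 2, 0.6], [0, -2.5, 0, -5.11, 2.68, 2.85, 0.6], [0, -2.5, 0, -5.4, 2.68, 3.8, 0.6], [0, -2.5, 0, -5.6, 2.68, 4.6, 0.6], [0, -2.5, 0, -5.64, 2.7, 4.8, 0.6], [0, -2.5, 0, -5.64, 2.7, 4.8, 0.6]]]}}

```text
t: 5.25
tcp_pos: [0.4226, 0.1931, 0.0487]
eef_rot: [-3.118, 0.365, 0.002]
force: [0.4, 0.1, 0.5]
grip_width: 0.602
grasp_force: 0.0
```

Run:
```python
from go import *
s=sense();print(W((0,0,-B[2]),np.array(s["tcp_pos"])-[B[0],B[1],0]).round(4),hp(1.2).round(4),s["force"],s["grip_width"],units(W(B,hp(1.2)-[0,0,.019]),Rt(B[2])))
d=snapshot("wrist");cv2.imwrite("pics/w3.png",d["img"][:,:,::-1])
```

```text
[-0.1122 -0.0325  0.0487] [-0.1115 -0.032   0.0667] [0.37177947 0.13681427 0.45605596] 0.6019352894390435 [-0.02, 0.02, 0.0, 0.03, -0.02, 0.04]
```

View pics/w3.png

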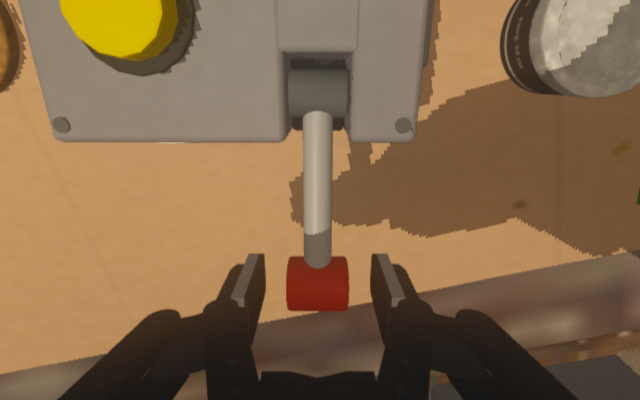

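The knob at (318,284) sits centred between the pads. I'll close on it and compute the arc.

Emit:
{"method": "move_arm", "body": {"plan": [[[0, 0, 0, 0.03, 0, 0.04, 0.2], [0, 0, 0, 0.03, 0, 0.04, 0.2], [0, 0, 0, 0.03, 0, 0.04, 0.2], [0, 0, 0, 0.03, 0, 0.04, 0.2], [0, 0, 0, 0.03, 0, 0.04, 0.2]]], "newtons": 30}}

```text
t: 5.8
tcp_pos: [0.4244, 0.1931, 0.0491]
eef_rot: [-3.117, 0.365, -0.002]
force: [-1.2, -3.6, 5.4]
grip_width: 0.299
grasp_force: 33.3
```

Run:
```python
from go import *
s=sense();print(W((0,0,-B[2]),np.array(s["tcp_pos"])-[B[0],B[1],0]).round(4),s["force"],s["grip_width"],s["grasp_force"])
for a in np.r_[np.linspace(1.1,0,12),-.05,-.1,-.14,-.16]:
    d=hp(a)-hp(1.2);print(round(a,2),[round(d[0]/.025,2),round(-d[2]/.025,2)])
```

```text
[-0.1104 -0.0321  0.0491] [-1.24827663 -3.63687677  5.43602476] 0.29871503912906705 33.33683967590332
1.1 [np.float64(0.05), np.float64(-0.32)]
1.0 [np.float64(0.13), np.float64(-0.63)]
0.9 [np.float64(0.24), np.float64(-0.92)]
0.8 [np.float64(0.39), np.float64(-1.21)]
0.7 [np.float64(0.56), np.float64(-1.48)]
0.6 [np.float64(0.75), np.float64(-1.74)]
0.5 [np.float64(0.97), np.float64(-1.97)]
0.4 [np.float64(1.21), np.float64(-2.18)]
0.3 [np.float64(1.48), np.float64(-2.36)]
0.2 [np.float64(1.76), np.float64(-2.52)]
0.1 [np.float64(2.05), np.float64(-2.64)]
0.0 [np.float64(2.35), np.float64(-2.74)]
-0.05 [np.float64(2.51), np.float64(-2.78)]
-0.1 [np.float64(2.67), np.float64(-2.81)]
-0.14 [np.float64(2.79), np.float64(-2.83)]
-0.16 [np.float64(2.86), np.float64(-2.84)]
```

Emit:
{"method": "move_arm", "body": {"plan": [[[0, 0, 0, 0.05, 0, -0.32, 0.2], [0, 0, 0, 0.13, 0, -0.63, 0.2], [0, 0, 0, 0.24, 0, -0.92, 0.2], [0, 0, 0, 0.39, 0, -1.21, 0.2], [0, 0, 0, 0.56, 0, -1.48, 0.2], [0, 0, 0, 0.75, 0, -1.74, 0.2], [0, 0, 0, 0.97, 0, -1.97, 0.2], [0, 0, 0, 1.21, 0, -2.18, 0.2], [0, 0, 0, 1.48, 0, -2.36, 0.2], [0, 0, 0, 1.76, 0, -2.52, 0.2], [0, 0, 0, 2.05, 0, -2.64, 0.2], [0, 0, 0, 2.05, 0, -2.64, 0.2]]]}}

```text
t: 7.0
tcp_pos: [0.4745, 0.181, 0.1153]
eef_rot: [-3.117, 0.366, -0.001]
force: [-5.5, -2.2, 1.6]
grip_width: 0.296
grasp_force: 30.5
```

Run:
```python
from go import *
s=sense();q=W((0,0,-B[2]),np.array(s["tcp_pos"])-[B[0],B[1],0]);print(q.round(4),s["force"],s["grip_width"],s["grasp_force"],hp(.1)-[0,0,.019], 'angle',np.arctan2(-(q[0]+.032),q[2]+.019-.058)-np.radians(15))
for a in(-.05,-.1,-.14,-.16):print(a,units(W(B,hp(a)-[0,0,.0175]),Rt(B[2])))
```

```text
[-0.0588 -0.0323  0.1153] [-5.48280285 -2.1740089   1.61965234] 0.2956719932035858 30.525311529636383 [-0.06031662 -0.032       0.11382091] angle 0.0762163377518939
-0.05 [-0.03, -0.0, -0.0, 0.4, -0.01, -0.14]
-0.1 [-0.03, -0.0, -0.0, 0.56, -0.01, -0.17]
-0.14 [-0.03, -0.0, -0.0, 0.68, -0.01, -0.18]
-0.16 [-0.03, -0.0, -0.0, 0.75, -0.01, -0.19]
```

Emit:
{"method": "move_arm", "body": {"plan": [[[0, 0, 0, 0.25, 0, -0.1, 0.2], [0, 0, 0, 0.45, 0, -0.15, 0.2], [0, 0, 0, 0.6, 0, -0.17, 0.2], [0, 0, 0, 0.72, 0, -0.19, 0.2], [0, 0, 0, 0.78, 0, -0.19, 0.2], [0, 0, 0, 0.78, 0, -0.19, 0.2], [0, 0, 0, 0.78, 0, -0.19, 0.2]]]}}

```text
t: 7.7
tcp_pos: [0.493, 0.1767, 0.12]
eef_rot: [-3.117, 0.365, -0.001]
force: [-5.0, -2.6, 2.7]
grip_width: 0.305
grasp_force: 30.0
```

Run:
```python
from go import *
s=sense();q=W((0,0,-B[2]),np.array(s["tcp_pos"])-[B[0],B[1],0]);print(q.round(4),s["force"],s["grip_width"],s["grasp_force"],'angle',np.arctan2(-(q[0]+.032),q[2]+.0175-.058)-np.radians(15))
```

```text
[-0.0398 -0.0322  0.12  ] [-5.01177678 -2.63727831  2.70555546] 0.30534707745390255 29.98323529958725 angle -0.16387561898241065
```

Emit:
{"method": "move_arm", "body": {"plan": [[[0, 0, 0, -0.15, 0, 0, 0.2], [0, 0, 0, -0.3, 0, 0.03, 0.2], [0, 0, 0, -0.4, 0, 0.05, 0.2], [0, 0, 0, -0.4, 0, 0.05, 0.6], [0, 0, 0, -0.4, 0, 0.05, 0.6], [0, 0, 0, -0.4, 0, 0.05, 0.6], [0, 0, 0, -0.4, 0, -0.8, 0.6], [0, 0, 0, -0.4, 0, -2, 0.6], [0, 0, 0, -0.4, 0, -3.5, 0.6], [0, 0, 0, -0.4, 0, -4, 0.6], [0, 0, 0, -0.4, 0, -4, 0.6]]]}}

```text
t: 8.8
tcp_pos: [0.4839, 0.1794, 0.2215]
eef_rot: [-3.115, 0.364, -0.006]
force: [0.2, -0.7, -0.7]
grip_width: 0.599
grasp_force: 0.0
```

Run:
```python
from go import *
s=sense();print(s["tcp_pos"],s["force"])
d=snapshot("scene");w=snapshot("side")
b0=blob(d["img"],(297,188),"r",20);b1=blob(w["img"],(345,199),"r",20);print(b0,b1)
g=lambda P:(proj(d,P),proj(w,P))
for a in(-.1,0,.1):print(a,g(W(B,hp(a))))
im=w["img"];cv2.imwrite("pics/s2.png",cv2.resize(im[150:300,220:420,::-1],None,fx=3,fy=3,interpolation=2))
R=Rt(B[2])
for q in([.09,.029,.21],[.09,.029,.13],[.062,.029,.13]):print(q,units(W(B,np.array(q)),R))
```

```text
[0.48392143 0.17937825 0.22149498] [ 0.19378015 -0.72806942 -0.67273103]
(array([296.81818182, 188.53409091]), array([292, 183,  10,  12,  88], dtype=int32)) (array([345.46583851, 197.98136646]), array([338, 192,  16,  14, 161], dtype=int32))
-0.1 (array([[298.63893238, 187.50877621]]), array([[342.42877829, 195.45199727]]))
0 (array([[295.71200883, 188.53748233]]), array([[345.5037244, 197.271974 ]]))
0.1 (array([[292.88377298, 189.76012749]]), array([[348.50078187, 199.44475763]]))
[0.09, 0.029, 0.21] [-0.03, 0.01, 0.01, 5.62, -2.46, 0.35]
[0.09, 0.029, 0.13] [-0.03, 0.01, 0.01, 5.62, -2.45, 3.55]
[0.062, 0.029, 0.13] [-0.03, 0.01, 0.01, 4.5, -2.45, 3.55]
```

View pics/s2.png

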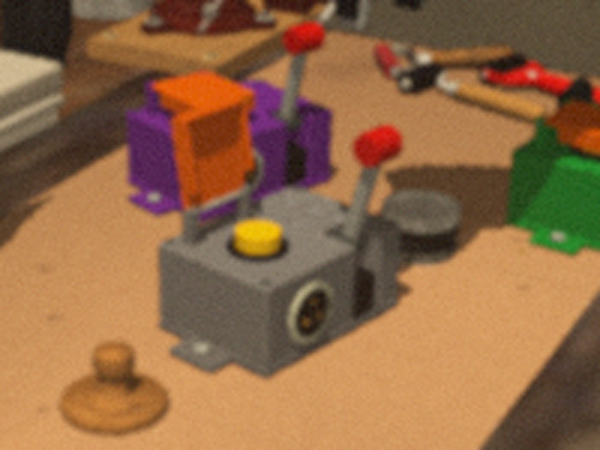

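The knob at (377,146) in this crop is back at the 0-angle position, so the lever is latched. The flap is upright, and I'll move in behind it.

Emit:
{"method": "move_arm", "body": {"plan": [[[0, 0, 0, 1.7, -0.8, 0, 0], [0, 0, 0, 3.4, -1.6, 0, 0], [0, 0, 0, 5, -2.45, 0, 0], [0, 0, 0, 5.8, -2.45, 0.2, 0], [0, 0, 0, 5.8, -2.45, 0.3, 0], [0, 0, 0, 5.8, -2.45, 1.5, 0], [0, 0, 0, 5.8, -2.45, 2.6, 0], [0, 0, 0, 5.8, -2.45, 3.4, 0], [0, 0, 0, 5.8, -2.45, 3.4, 0]]]}}

```text
t: 9.8
tcp_pos: [0.6352, 0.2045, 0.13]
eef_rot: [-3.12, 0.365, 0.01]
force: [0.0, -0.7, 1.8]
grip_width: -0.001
grasp_force: 0.0
```

Run:
```python
from go import *
s=sense();q=W((0,0,-B[2]),np.array(s["tcp_pos"])-[B[0],B[1],0]);print(q.round(4),s["force"])
for f in(90,80,70,60,50,40,30,20,10,0):
    t=np.radians(f);r=.045
    c=np.array([.044+.004*np.sin(t)-r*np.cos(t)+.011,.029,.088+.004*np.cos(t)+r*np.sin(t)])
    print(f,c.round(3),units(W(B,c),Rt(B[2]))[3:])
```

```text
[0.092  0.0278 0.13  ] [ 0.02479273 -0.74074557  1.77261312]
90 [0.059 0.029 0.133] [-1.32, -0.05, -0.11]
80 [0.051 0.029 0.133] [-1.64, -0.05, -0.11]
70 [0.043 0.029 0.132] [-1.95, -0.05, -0.05]
60 [0.036 0.029 0.129] [-2.24, -0.05, 0.06]
50 [0.029 0.029 0.125] [-2.51, -0.05, 0.22]
40 [0.023 0.029 0.12 ] [-2.75, -0.05, 0.42]
30 [0.018 0.029 0.114] [-2.96, -0.05, 0.66]
20 [0.014 0.029 0.107] [-3.11, -0.05, 0.94]
10 [0.011 0.029 0.1  ] [-3.22, -0.05, 1.23]
0 [0.01  0.029 0.092] [-3.27, -0.05, 1.54]
```

Emit:
{"method": "move_arm", "body": {"plan": [[[0, 0, 0, -0.7, -0.05, -0.11, 0], [0, 0, 0, -1.3, -0.05, -0.11, 0], [0, 0, 0, -1.64, -0.05, -0.11, 0], [0, 0, 0, -1.95, -0.05, -0.05, 0], [0, 0, 0, -2.24, -0.05, 0.06, 0], [0, 0, 0, -2.51, -0.05, 0.22, 0], [0, 0, 0, -2.75, -0.05, 0.42, 0], [0, 0, 0, -2.96, -0.05, 0.66, 0], [0, 0, 0, -3.11, -0.05, 0.94, 0], [0, 0, 0, -3.3, -0.05, 1.2, 0], [0, 0, 0, -3.4, -0.05, 1.35, 0], [0, 0, 0, -3.5, -0.05, 1.45, 0]]]}}

```text
t: 11.0
tcp_pos: [0.553, 0.2266, 0.0978]
eef_rot: [-3.117, 0.365, 0.0]
force: [0.7, 0.2, 0.4]
grip_width: 0.003
grasp_force: 0.1
```

Run:
```python
from go import *
s=sense();q=W((0,0,-B[2]),np.array(s["tcp_pos"])-[B[0],B[1],0]);print(q.round(4),s["force"])
print(units(W(B,np.array([-.002,.029,.090])),Rt(B[2])))
w=snapshot("side");im=w["img"];cv2.imwrite("pics/s3.png",cv2.resize(im[150:300,220:420,::-1],None,fx=3,fy=3,interpolation=2))
```

```text
[0.007  0.0302 0.0978] [0.71907092 0.20490294 0.36178272]
[-0.03, 0.0, 0.0, -0.36, 0.05, 0.31]
```

View pics/s3.png

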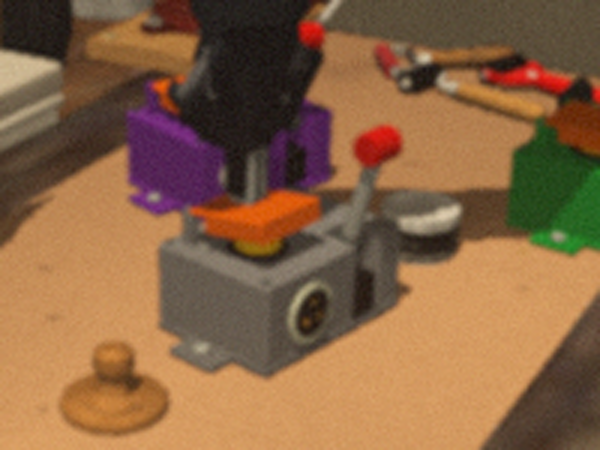

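The flap is nearly closed, tilted about 10° at (260,215), and the lever is still up. I'll press down near its free edge until I feel resistance.

Emit:
{"method": "move_arm", "body": {"plan": [[[0, 0, 0, -0.2, 0, 0.1, 0], [0, 0, 0, -0.36, 0, 0.2, 0], [0, 0, 0, -0.36, 0, 0.26, 0], [0, 0, 0, -0.36, 0, 0.32, 0], [0, 0, 0, -0.36, 0, 0.36, 0], [0, 0, 0, -0.36, 0, 0.36, 0]]]}}

```text
t: 11.65
tcp_pos: [0.5439, 0.2294, 0.0917]
eef_rot: [-3.116, 0.364, 0.001]
force: [-13.5, -4.1, 24.4]
grip_width: -0.002
grasp_force: 12.0
```

The tip is at 92 mm with a firm reaction force, so the flap is closed. I'll retreat and check.

Emit:
{"method": "move_arm", "body": {"plan": [[[0, 0, 0, -0.3, 0, -0.3, 0], [0, 0, 0, -0.3, 0, -1.5, 0], [0, 0, 0, -0.3, 0, -3, 0], [0, 0, 0, -0.3, 0, -4.5, 0], [0, 0, 0, -0.3, 0, -6, 0], [0, 0, 0, -0.3, 0, -6, 0], [0, 0, 0, -0.3, 0, -6, 0]]]}}

```text
t: 12.35
tcp_pos: [0.5374, 0.2302, 0.2401]
eef_rot: [-3.116, 0.365, -0.003]
force: [0.2, 0.1, -0.8]
grip_width: 0.002
grasp_force: 0.0
```

Run:
```python
from go import *
s=sense();print(s["tcp_pos"],s["force"])
w=snapshot("side");im=w["img"];print(blob(im,(345,199),"r",20))
cv2.imwrite("pics/s4.png",cv2.resize(im[150:300,220:420,::-1],None,fx=4,fy=4,interpolation=2))
```

```text
[0.53741478 0.2302043  0.2401083 ] [ 0.2368476   0.05333764 -0.77284139]
(array([345.4625, 197.95  ]), array([338, 192,  16,  13, 160], dtype=int32))
```

View pics/s4.png

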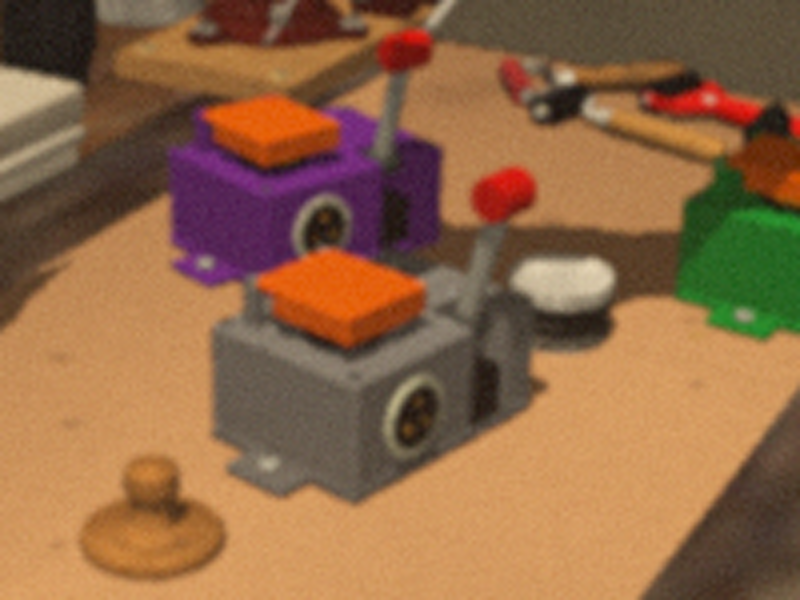

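The flap is level over the button at (342,297), the lever is up with its knob at (504,194), and the tin and baren have not moved.

```bash
python3 -c "
from rig import *
print(finish_job())"
```

```text
the job is handed in; nothing more can be done
None
```

The job is handed in: pressing the test button dropped the lever, I lifted it until it latched, then closed the guard flap; the last picture shows the lever up, the flap level, and the tin and baren in place.

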